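# Index the boring jig and load a pair of maple bars

### The arm

A 6-joint arm with a two-finger parallel gripper is mounted at the origin on the work surface. World frame = base frame: x ahead of the robot, y to its left, z up, the work surface at z = 0. Lengths are in mm, angles in rad, forces in N, time in s.
With the tool pointing down it reaches from about 350 to 800 mm from the base axis. Payload 7.3 kg.
Tool frame: the origin (TCP) lies midway between the tips of the shut fingers; the grasp point (between the pads) lies env.hold_point_z behind it (env.hold_point_z is the distance from the TCP to the grasp point, in mm); z points along the fingers, x is the direction in which the jaws open and shut, and the axes are right-handed (so a half turn about z gives the same grasp; the last joint's range is limited). The gripper opens to 85 mm and grips with 20 to 120 N. Pads are 22 mm wide; open, the fingers measure 114 mm over their backs; the gripper's body (76 mm by 85 mm) begins 54 mm behind the grasp point. The pads swing forward as they close: fully open they stand 13 mm farther back than shut.
Start: joints at [1.056, 0.342, 1.524, -0, 1.275, -0.146], TCP at [189.247, 489.724, 231.322] pointing down, gripper open.
Joint ranges: [-2.53, 2.53], [-0.77, 2.02], [0.04, 2.7], [-1, 4.14], [0.28, 2.66], [-3.11, 3.11]. Speed limits (rad/s): [2.57, 2.57, 3.14, 3.14, 3.14, 3.14].

### API

Orientations are given as a unit quaternion [w, x, y, z].
In Python, from station import env, imaging gives the robot as it stands.
- The arm moves only by the tool step_arm, never from a script. Its argument "series" is a list of rows, each an object of numbers: "jaw": the opening, from -1 (shut) to 1 (fully open); "dx", "dy", "dz": the shift along the tool's x, y, z in m; "turn": the turn about the tool's z in rad. A call has 1 to 5 rows; each row shifts and turns the commanded pose from where the row before left it, along the tool's axes as they then stand; what a row does not reach is not made up. A row lasts 1/10 s, in which the tool goes at most 50 mm and 8.59 degrees, less where a joint would pass 70% of its speed; a pose out of reach is approached as far as the arm can. A call is refused whole if a number of a shift passes 0.05 or a number of a turn 0.15, either way. A call with a gripper value outside its range is refused whole. The fingers move at their own pace and stop on an object; "newtons" is the grip in N (left out, the last holds). Time passes only in rows, so rows that do not move let the fingers close. It gives the time, the measured TCP pose, the force and the opening at its end, in the units of the state.
- env.observe(): the state, without advancing time (a new reading comes with each control period).
- imaging.snapshot(name): name is "side" or "top"; returns a dict with "frame" (420x560x3 uint8, red, green, blue), "range_z" (420x560 float32, mm along the optical axis (not along the pixel's ray), 0 where there is no reading), "fx", "fy", "cx", "cy" (pixels), "camera_from_world" (4x4, takes a point from world to camera coordinates). Camera axes: x right, y down, z forward; pixel columns grow to the right and rows downward; lengths in mm; the calibration is good to about 2 mm. A picture is of the moment at which its call begins.
- env.sign_off(): hands the job in, once; it reports no verdict.
The state is a dict: "t": time; "joint_positions": joint angles; "dq": joint speeds; "joint_efforts": joint torques, N m; "tcp_pos": TCP position; "tcp_rot": TCP orientation; "contact_force": force on the tool from outside, world axes, zero at the start; "ft_torque": the same for the moment, N m; "finger_gap": finger opening in mm.
Only numpy, scipy, OpenCV 4.12 (cv2) and the standard library are available. Lean on these libraries where they do the work, as an engineer would, in place of code of your own. Each camera call takes 0.05 s, during which the arm holds its last target. There are 200 camera calls.

### The job

On the luthier's rotary boring jig, push the round index table counter-clockwise (seen from above) by exactly one click, so that its one empty nest comes to the loading side, opposite the boring motor. Then pick up the two loose wooden bars from the dark wooden rack together in one grasp and lay them side by side, on edge as they stood in the rack, fully down between the cheeks of the empty nest; do not let them drop. Leave the other things on the bench where they are.

Things in the scene. Friction and masses are not known exactly. Their poses are not given: they have to be found in the camera images.
- stand: the fixed stand of the boring jig: grey round housing under the index table, a grey boring motor (76 mm across, top at 145 mm) on its +x side, a small aluminium block (top at 40 mm) on its -x side, which is the loading side. Origin on the index table's vertical axis of rotation at bench level; z up.
- rotor (a joint): angle (rad) of the index table; grows counter-clockwise seen from above; 0 at the start, with the empty nest on the stand's +y side (robot's left). Clicks every 1.571 rad: at 1.571 the empty nest is on the loading side. Up to about 5 N at a post pushes it out of a click; past half-way (0.8 rad) the next click draws it on, and it settles there by itself within 0.03 rad if let go within 0.5 rad of it.
- hub (a point): middle of the round aluminium index table's deck (330 mm across), on its axis, at the deck's surface 66 mm above the bench. The deck carries four nests 90 degrees apart; three hold a pair of bars under a steel clip (top 111 mm above the bench), the fourth is empty. The hub in the middle is 60 mm across and stands 24 mm above the deck.
- post (a point): top centre of the steel post that at the start stands between the empty nest and the loading side; turns with the table. Four such posts (18 mm diameter, 70 mm tall above the deck, tops 136 mm above the bench), 140 mm from the axis, half-way between nests: push one sideways to turn the table. This one, pushed counter-clockwise, passes the loading side on the robot's side of the table.
- nest (a point): centre of the empty nest where bars rest (78 mm above the bench, 105 mm from the axis); turns with the table. x: the way the bars lie (tangential); y: away from the axis; z up. Two cross pieces 14 mm wide, 44 mm either side of the centre along x, with cheeks leaning outward, 55 mm apart at the bottom, 62 mm at the top, 13 mm high; between them open down to the deck, 12 mm lower, with room for fingers.
- bar_a_center (a point): centre (half-way up) of one loose maple bar, 130 mm long (its x), 22 mm wide (y), 30 mm high (z), 65 g. At the start it stands on edge in the rack with its centre 45 mm above the bench.
- bar_b_center (a point): the same of the other loose bar, parallel to the first, at the start 4 mm of gap between them (centres 26 mm apart). Either bar may lie on either side in the nest.
- rack: the fixed dark wooden rack of the loose bars, 160 (x) by 100 (y) mm, left or right of the jig. The bars lie along its x, either side of its middle, on two cross pieces 45 mm either side of its centre, 14 mm wide, top 30 mm above the bench, with low cheeks (10 mm) outside the bars; between the cross pieces it is open down to 8 mm above the bench. Origin under its centre at bench level.
- plane: the hand plane, 170 x 56 mm, 70 mm high; a bystander, to be left alone. Origin: at bench level.
- sander: the cork sanding block, 110 x 50 x 28 mm; a bystander, to be left alone. Origin: at bench level.
- glue: the pale glue bottle, 60 mm across, 150 mm high; a bystander, to be left alone. Origin: at bench level.
- oil: the amber jar, 72 mm across, 85 mm high; a bystander, to be left alone. Origin: at bench level.
- hammer: the hammer; a bystander, to be left alone. Origin: at bench level.
- tape: the roll of paper tape, 100 mm across, 22 mm high; a bystander, to be left alone. Origin: at bench level.
Not all that is in view belongs to the job. What is shaped like the part that bears bar_a_center but grey or pink is not meant.

How it is judged:
By the outcome, as a careful person would: the job done as asked, in the order asked, and still so for the second after the job is handed in, with the robot touching nothing.
It also fails if it takes over 64 s, if anything falls off the work surface, if the arm or the gripper's body presses on something with over 40 N, if the wrist force passes 120 N, or if a joint passes its speed limit or range.

## Working session

There is one attempt and no reset: what is moved stays moved. The work goes in short steps, Python scripts to look and compute and a tool call to move; the robot and the scene stay as the last step left them, time stands still between calls to the robot, and variables do not carry over. Pictures are saved under pics/ and viewed, on a budget of 10 in all, crops included, one or two more only if the job needs it, and the job is handed in when it is done.

Besides the shell and the picture viewer there is one more tool, called after "Emit:" in YAML: its name, and indented under it one key for each argument. step_arm: Moves the arm, as the interface text tells. Its arguments: {"type":"object","properties":{"series":{"type":"array"},"newtons":{"type":"number"}},"required":["series"]}

```bash
ls; mkdir -p pics; python3 - <<'E'
from station import env, imaging
import cv2, numpy as np
print(env.observe(), env.hold_point_z)
for n in ("top","side"):
    s=imaging.snapshot(n); np.savez(f"pics/{n}0.npz",**s)
    cv2.imwrite(f"pics/{n}0.png",s["frame"][:,:,::-1])
    print(n,s["fx"],s["cx"],s["cy"],np.round(s["camera_from_world"],3).tolist())
E
```

```text
pics
{'t': 0.0, 'joint_positions': array([ 1.05597959e+00,  3.42729021e-01,  1.52499776e+00,  4.08373219e-06,
        1.27538395e+00, -1.45981214e-01]), 'dq': array([ 0.00097077, -0.00015664, -0.00112905, -0.00057595, -0.00020375,
        0.0009632 ]), 'joint_efforts': array([ 1.41588107e-04, -4.33678508e+01, -2.46015912e+01, -1.55969333e-04,
        7.84452452e-03,  1.25788335e-05]), 'tcp_pos': array([189.05436038, 489.36430325, 230.62940165]), 'tcp_rot': array([ 3.31815365e-04,  8.24781742e-01,  5.65450707e-01, -6.82676044e-04]), 'contact_force': array([-0.07041416,  0.19548716, -0.58936648]), 'ft_torque': array([-0.00822061,  0.03904357,  0.01682934]), 'finger_gap': 85.3147225053131} 18.700000000000003
top 387.882460498379 276.8334195267309 207.86492676846498 [[-0.004, -1.0, -0.019, -61.302], [-0.991, 0.006, -0.132, 469.229], [0.133, 0.018, -0.991, 1084.888], [0.0, 0.0, 0.0, 1.0]]
side 402.6338975711368 278.8679828165546 209.0798707790319 [[0.787, -0.617, 0.001, -382.943], [-0.42, -0.537, -0.731, 243.934], [0.452, 0.575, -0.682, 1070.985], [0.0, 0.0, 0.0, 1.0]]
```

View pics/top0.png

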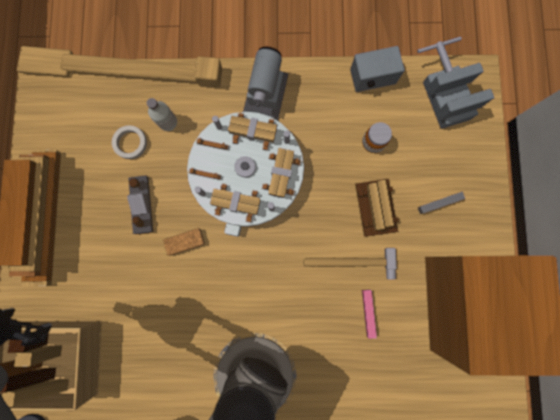

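View pics/side0.png

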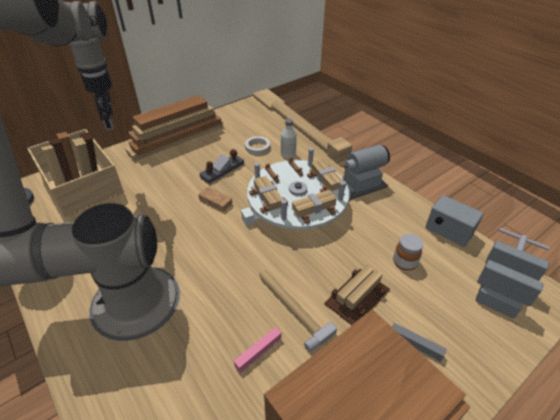

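The top view (up = +x, left = +y) shows the jig at about (245,167), with the empty nest on its left at (207,160) and the wanted post at (200,190). The loading block is at (233,229) and the rack with two bars at (377,208). The side view agrees. Next I turn depth and masks into positions.

```bash
cat > h.py <<'E'
import numpy as np, cv2
def world(s):
    T=np.linalg.inv(s["camera_from_world"]); d=s["range_z"].astype(float)
    v,u=np.mgrid[:d.shape[0],:d.shape[1]]
    P=np.stack([(u-s["cx"])/s["fx"]*d,(v-s["cy"])/s["fy"]*d,d],-1)
    W=P@T[:3,:3].T+T[:3,3]; W[d==0]=np.nan; return W
def ray(s,u,v,z):
    T=np.linalg.inv(s["camera_from_world"]); r=T[:3,:3]@[(u-s["cx"])/s["fx"],(v-s["cy"])/s["fy"],1]
    return T[:3,3]+r*(z-T[2,3])/r[2]
def blobs(m,W,amin=3):
    n,l,st,c=cv2.connectedComponentsWithStats(m.astype(np.uint8))
    for i in range(1,n):
        if st[i,4]>=amin:
            p=W[l==i]; r=cv2.minAreaRect(p[:,:2].astype(np.float32))
            print(np.round(c[i]),st[i,4],"med",np.round(np.median(p,0),1),"rect",np.round(r[0],1),np.round(r[1],1),round(r[2],1))
E
python3 - <<'E'
from h import *
s=dict(np.load("pics/top0.npz")); W=world(s); z=W[...,2]; f=s["frame"].astype(int)
v,u=np.mgrid[:420,:560]
jig=(np.hypot(u-245,v-167)<66)
m=jig&(abs(z-66)<4); 
c=cv2.findContours(m.astype(np.uint8),cv2.RETR_EXTERNAL,cv2.CHAIN_APPROX_NONE)[0]; c=max(c,key=cv2.contourArea)
hull=cv2.convexHull(c)[:,0]; p=np.array([ray(s,*q,66)[:2] for q in hull])
A=np.c_[2*p,np.ones(len(p))]; k=np.linalg.lstsq(A,(p**2).sum(1),rcond=None)[0]; print("deck",k[:2],"R",np.sqrt(k[2]+k[0]**2+k[1]**2), "z med",np.nanmedian(z[m]))
print("posts"); blobs(jig&(z>121),W)
print("hub"); blobs(jig&(abs(z-90)<5)&(np.hypot(u-245,v-167)<16),W)
print("block"); blobs((abs(u-233)<15)&(abs(v-229)<12)&(abs(z-40)<6),W,10)
R=(abs(u-377)<35)&(abs(v-208)<40)
print("rack bars"); blobs(R&(z>51),W)
print("rack all"); blobs(R&(z>5)&(f.sum(2)<220),W,50)
for n,a,b in (("nestL",207,160),):
  print("cheeks"); blobs((abs(u-207)<25)&(abs(v-160)<25)&(z>72)&(z<100),W)
E
```

```text
deck [581.89746087  26.59734308] R 163.7494654323066 z med 65.83471707674948
posts
[215. 119.] 46 med [698.  100.4 134.7] rect [700.  100.7] [15.8 17.9] 66.8
[286. 134.] 44 med [655.  -90.9 135.2] rect [656.  -91.7] [15.9 16. ] 46.0
[197. 189.] 42 med [506.1 142.8 135.3] rect [506.3 144.1] [15.9 16.6] 4.1
[270. 205.] 40 med [462.5 -47.9 135.3] rect [462.9 -47.9] [16.  15.7] 1.4
hub
[244. 165.] 57 med [581.   25.9  89.3] rect [582.1  27.1] [19.8 22.8] 89.2
block
[231. 229.] 147 med [408.1  66.1  39.4] rect [408.6  65.6] [39.9 29.6] 77.0
rack bars
[380. 204.] 783 med [ 474.1 -352.2   59.3] rect [ 474.8 -352.9] [134.4  48.9] 7.9
rack all
[373. 210.] 832 med [ 459.  -327.7    8.9] rect [ 472.3 -353.4] [155.6 101.6] 8.4
cheeks
[211. 143.] 181 med [647.7 119.1  78.2] rect [650.1 119.2] [90.7 19.5] 77.1
[204. 173.] 176 med [561.9 138.9  78.2] rect [562.4 138.8] [89.9 14.7] 77.3
[223. 184.] 8 med [530.9  84.7  77.9] rect [531.9  83.6] [13.6  3. ] 89.7
```

Checks: deck radius fits at 164 mm (165 given), posts lie about 140 mm from the axis (581.5, 26.5), and their tops are at 135. Stand yaw is about -12.7°, so after the click the nest should be at (479, 50), with its bars along 77.3°. The rack and bars centre is at (474.5, -353), along about 7.9°. First move: approach behind the post with the tool x pointing inward.

```bash
cat >> h.py <<'E'
def pose(o):
    w,x,y,z=o["tcp_rot"]; return np.array(o["tcp_pos"]),np.arctan2(2*(x*y+w*z),1-2*(y*y+z*z))
def plan(p,psi,tgt,tpsi,n):
    """rows (mm, rad) in tool axes from p,psi to tgt,tpsi"""
    p=np.array(p,float).copy()
    for i in range(n):
        k=n-i; d=(np.array(tgt)-p)/k; c,s_=np.cos(psi),np.sin(psi)
        q=np.round([d[0]*c+d[1]*s_, d[0]*s_-d[1]*c, -d[2]]); t=round(-(tpsi-psi)/k,3)
        print(dict(dx=q[0]/1000,dy=q[1]/1000,dz=q[2]/1000,turn=t))
        p+=[q[0]*c+q[1]*s_, q[0]*s_-q[1]*c, -q[2]]; psi-=t
E
python3 - <<'E'
from h import *; from station import env
p,psi=pose(env.observe()); print(p,np.degrees(psi))
th=np.radians(105); t=np.array([581.5,26.5])+140*np.array([np.cos(th),np.sin(th)]); print(t)
plan(p,psi,[*t,180],np.radians(-75),20)
E
```

```text
[189.06448841 489.38597195 230.67406541] 68.86803901929588
[545.26533369 161.72961568]
{'dx': np.float64(-0.009), 'dy': np.float64(0.023), 'dz': np.float64(0.003), 'turn': np.float64(0.126)}
{'dx': np.float64(-0.006), 'dy': np.float64(0.023), 'dz': np.float64(0.003), 'turn': np.float64(0.126)}
{'dx': np.float64(-0.003), 'dy': np.float64(0.024), 'dz': np.float64(0.002), 'turn': np.float64(0.125)}
{'dx': np.float64(0.0), 'dy': np.float64(0.024), 'dz': np.float64(0.003), 'turn': np.float64(0.126)}
{'dx': np.float64(0.003), 'dy': np.float64(0.024), 'dz': np.float64(0.002), 'turn': np.float64(0.125)}
{'dx': np.float64(0.006), 'dy': np.float64(0.023), 'dz': np.float64(0.003), 'turn': np.float64(0.126)}
{'dx': np.float64(0.009), 'dy': np.float64(0.023), 'dz': np.float64(0.002), 'turn': np.float64(0.125)}
{'dx': np.float64(0.012), 'dy': np.float64(0.021), 'dz': np.float64(0.003), 'turn': np.float64(0.126)}
{'dx': np.float64(0.014), 'dy': np.float64(0.02), 'dz': np.float64(0.002), 'turn': np.float64(0.125)}
{'dx': np.float64(0.017), 'dy': np.float64(0.018), 'dz': np.float64(0.003), 'turn': np
[... 347 characters left out ...]
), 'dy': np.float64(0.007), 'dz': np.float64(0.003), 'turn': np.float64(0.126)}
{'dx': np.float64(0.024), 'dy': np.float64(0.005), 'dz': np.float64(0.002), 'turn': np.float64(0.125)}
{'dx': np.float64(0.024), 'dy': np.float64(0.002), 'dz': np.float64(0.003), 'turn': np.float64(0.126)}
{'dx': np.float64(0.024), 'dy': np.float64(-0.002), 'dz': np.float64(0.002), 'turn': np.float64(0.125)}
{'dx': np.float64(0.024), 'dy': np.float64(-0.004), 'dz': np.float64(0.003), 'turn': np.float64(0.126)}
{'dx': np.float64(0.023), 'dy': np.float64(-0.008), 'dz': np.float64(0.002), 'turn': np.float64(0.125)}
{'dx': np.float64(0.021), 'dy': np.float64(-0.01), 'dz': np.float64(0.003), 'turn': np.float64(0.126)}
```

Emit:
step_arm:
  series:
    - {"jaw":-1,"dx":-0.009,"dy":0.023,"dz":0.003,"turn":0.126}
    - {"jaw":-1,"dx":-0.006,"dy":0.023,"dz":0.003,"turn":0.126}
    - {"jaw":-1,"dx":-0.003,"dy":0.024,"dz":0.002,"turn":0.125}
    - {"jaw":-1,"dx":0,"dy":0.024,"dz":0.003,"turn":0.126}
    - {"jaw":-1,"dx":0.003,"dy":0.024,"dz":0.002,"turn":0.125}

```text
t: 0.6
tcp_pos: [278.4, 406.8, 217.8]
tcp_rot: [0.0, 0.96, 0.281, -0.0]
contact_force: [0.1, 0.8, 0.2]
finger_gap: 12.3
```

Emit:
step_arm:
  series:
    - {"jaw":-1,"dx":0.006,"dy":0.023,"dz":0.003,"turn":0.126}
    - {"jaw":-1,"dx":0.009,"dy":0.023,"dz":0.002,"turn":0.125}
    - {"jaw":-1,"dx":0.012,"dy":0.021,"dz":0.003,"turn":0.126}
    - {"jaw":-1,"dx":0.014,"dy":0.02,"dz":0.002,"turn":0.125}
    - {"jaw":-1,"dx":0.017,"dy":0.018,"dz":0.003,"turn":0.126}

```text
t: 1.1
tcp_pos: [368.0, 324.3, 205.0]
tcp_rot: [0.0, 1.0, -0.03, -0.0]
contact_force: [-0.1, -0.3, 0.8]
finger_gap: -0.1
```

Emit:
step_arm:
  series:
    - {"jaw":-1,"dx":0.019,"dy":0.015,"dz":0.002,"turn":0.125}
    - {"jaw":-1,"dx":0.02,"dy":0.013,"dz":0.003,"turn":0.126}
    - {"jaw":-1,"dx":0.022,"dy":0.01,"dz":0.002,"turn":0.125}
    - {"jaw":-1,"dx":0.023,"dy":0.007,"dz":0.003,"turn":0.126}
    - {"jaw":-1,"dx":0.024,"dy":0.005,"dz":0.002,"turn":0.125}

```text
t: 1.6
tcp_pos: [457.2, 243.0, 192.7]
tcp_rot: [0.0, 0.942, -0.336, -0.0]
contact_force: [0.5, 0.7, 1.2]
finger_gap: 0.1
```

Emit:
step_arm:
  series:
    - {"jaw":-1,"dx":0.024,"dy":0.002,"dz":0.003,"turn":0.126}
    - {"jaw":-1,"dx":0.024,"dy":-0.002,"dz":0.002,"turn":0.125}
    - {"jaw":-1,"dx":0.024,"dy":-0.004,"dz":0.003,"turn":0.126}
    - {"jaw":-1,"dx":0.023,"dy":-0.008,"dz":0.002,"turn":0.125}
    - {"jaw":-1,"dx":0.021,"dy":-0.01,"dz":0.003,"turn":0.126}

```text
t: 2.1
tcp_pos: [545.7, 161.6, 179.8]
tcp_rot: [0.0, 0.792, -0.611, -0.0]
contact_force: [-0.1, -0.3, -0.8]
finger_gap: 0.1
```

Emit:
step_arm:
  series:
    - {"jaw":-1,"dz":0.03}
    - {"jaw":-1,"dz":0.03}
    - {"jaw":-1,"dz":0.012}
    - {"jaw":-1,"dx":0.0003,"dy":0.0098,"turn":-0.07}
    - {"jaw":-1,"dx":0.0003,"dy":0.0098,"turn":-0.07}

```text
invalid input at $.series[0]: expected keys jaw, dx, dy, dz, turn
```

Emit:
step_arm:
  series:
    - {"jaw":-1,"dx":0.0003,"dy":0.0098,"turn":-0.07}
    - {"jaw":-1,"dx":0.0003,"dy":0.0098,"turn":-0.07}
    - {"jaw":-1,"dx":0.0003,"dy":0.0098,"turn":-0.07}
    - {"jaw":-1,"dx":0.0003,"dy":0.0098,"turn":-0.07}

```text
invalid input at $.series[0]: expected keys jaw, dx, dy, dz, turn
```

Emit:
step_arm:
  series:
    - {"jaw":-1,"dx":0,"dy":0,"dz":0.03,"turn":0}
    - {"jaw":-1,"dx":0,"dy":0,"dz":0.03,"turn":0}
    - {"jaw":-1,"dx":0,"dy":0,"dz":0.012,"turn":0}
    - {"jaw":-1,"dx":0.0003,"dy":0.0098,"dz":0,"turn":-0.07}
    - {"jaw":-1,"dx":0.0003,"dy":0.0098,"dz":0,"turn":-0.07}

```text
t: 2.6
tcp_pos: [526.3, 156.3, 107.9]
tcp_rot: [0.0, 0.835, -0.55, -0.0]
contact_force: [-0.1, -1.3, 0.5]
finger_gap: 0.3
```

Emit:
step_arm:
  series:
    - {"jaw":-1,"dx":0.0003,"dy":0.0098,"dz":0,"turn":-0.07}
    - {"jaw":-1,"dx":0.0003,"dy":0.0098,"dz":0,"turn":-0.07}
    - {"jaw":-1,"dx":0.0003,"dy":0.0098,"dz":0,"turn":-0.07}
    - {"jaw":-1,"dx":0.0003,"dy":0.0098,"dz":0,"turn":-0.07}

```text
t: 3.0
tcp_pos: [493.4, 136.7, 108.9]
tcp_rot: [-0.001, 0.904, -0.429, 0.001]
contact_force: [2.5, 1.6, -2.0]
finger_gap: -0.4
```

Emit:
step_arm:
  series:
    - {"jaw":-1,"dx":0.0003,"dy":0.0098,"dz":0,"turn":-0.07}
    - {"jaw":-1,"dx":0.0003,"dy":0.0098,"dz":0,"turn":-0.07}
    - {"jaw":-1,"dx":0.0003,"dy":0.0098,"dz":0,"turn":-0.07}
    - {"jaw":-1,"dx":0.0003,"dy":0.0098,"dz":0,"turn":-0.07}
    - {"jaw":-1,"dx":0.0003,"dy":0.0098,"dz":0,"turn":-0.07}

```text
t: 3.5
tcp_pos: [460.9, 100.1, 108.8]
tcp_rot: [-0.001, 0.964, -0.265, 0.0]
contact_force: [-0.2, 4.6, -0.1]
finger_gap: -0.3
```

Emit:
step_arm:
  series:
    - {"jaw":-1,"dx":0.0003,"dy":0.0098,"dz":0,"turn":-0.07}
    - {"jaw":-1,"dx":0.0003,"dy":0.0098,"dz":0,"turn":-0.07}
    - {"jaw":-1,"dx":0.0003,"dy":0.0098,"dz":0,"turn":-0.07}
    - {"jaw":-1,"dx":0.0003,"dy":0.0098,"dz":0,"turn":-0.07}
    - {"jaw":-1,"dx":0.0003,"dy":0.0098,"dz":0,"turn":-0.07}

```text
t: 4.0
tcp_pos: [443.5, 53.8, 108.8]
tcp_rot: [-0.0, 0.996, -0.093, 0.0]
contact_force: [0.5, 0.4, -0.1]
finger_gap: 0.0
```

Emit:
step_arm:
  series:
    - {"jaw":-1,"dx":0.0003,"dy":0.0098,"dz":0,"turn":-0.07}
    - {"jaw":-1,"dx":0.0003,"dy":0.0098,"dz":0,"turn":-0.07}
    - {"jaw":-1,"dx":0.0003,"dy":0.0098,"dz":0,"turn":-0.07}
    - {"jaw":-1,"dx":0.0003,"dy":0.0098,"dz":0,"turn":-0.07}
    - {"jaw":-1,"dx":0,"dy":0,"dz":0,"turn":0}

```text
t: 4.5
tcp_pos: [441.7, 14.2, 108.8]
tcp_rot: [0.0, 0.999, 0.045, 0.001]
contact_force: [0.6, -0.5, 0.2]
finger_gap: -0.0
```

```bash
cat > posts.py <<'E'
from h import *; from station import env, imaging; import sys
s=imaging.snapshot("top"); np.savez("pics/last.npz",**s); W=world(s); v,u=np.mgrid[:420,:560]
cv2.imwrite(f"pics/{sys.argv[1]}.png",s["frame"][:,:,::-1])
blobs((np.hypot(u-245,v-167)<66)&(W[...,2]>121)&(W[...,2]<140),W)
p,psi=pose(env.observe()); print(p,np.degrees(psi))
E
python3 posts.py push1
```

```text
[278. 124.] 44 med [681.7 -69.6 135. ] rect [682.2 -69.6] [15.5 16.3] 0.7
[205. 127.] 43 med [675.9 127.  134.9] rect [678.2 127.3] [17.8 15.1] 2.0
[280. 197.] 39 med [485.3 -74.  134.8] rect [485.  -74.3] [16.4 14.7] 25.5
[441.57422748  14.72784348 108.70633479] 5.081363078507639
```

The table has sprung ahead of the finger and is about 14° past the click, possibly swinging. I hold still and check that it settles.

Emit:
step_arm:
  series:
    - {"jaw":-1,"dx":0,"dy":0,"dz":0,"turn":0}
    - {"jaw":-1,"dx":0,"dy":0,"dz":0,"turn":0}
    - {"jaw":-1,"dx":0,"dy":0,"dz":0,"turn":0}
    - {"jaw":-1,"dx":0,"dy":0,"dz":0,"turn":0}
    - {"jaw":-1,"dx":0,"dy":0,"dz":0,"turn":0}

```text
t: 5.05
tcp_pos: [441.3, 15.0, 108.3]
tcp_rot: [-0.0, 0.999, 0.046, -0.0]
contact_force: [0.2, 0.5, -0.0]
finger_gap: -0.0
```

```bash
python3 posts.py push2
```

```text
[218. 117.] 44 med [703.2  91.7 134.4] rect [704.4  92.7] [16.3 15.6] 81.0
[288. 137.] 44 med [646.  -96.2 134.2] rect [647.4 -96.6] [16.6 16.5] 33.4
[268. 207.] 25 med [456.9 -42.6 135.1] rect [457.6 -42.9] [ 9.7 15.6] 81.2
[441.26310237  14.99510133 108.27304053] 5.21365006706954
```

Emit:
step_arm:
  series:
    - {"jaw":-1,"dx":0,"dy":0,"dz":-0.04,"turn":0}
    - {"jaw":-1,"dx":0,"dy":0,"dz":-0.04,"turn":0}
    - {"jaw":-1,"dx":0,"dy":0,"dz":-0.04,"turn":0}

```text
t: 5.4
tcp_pos: [440.9, 14.9, 229.6]
tcp_rot: [-0.0, 0.999, 0.045, -0.0]
contact_force: [0.9, 0.2, -1.2]
finger_gap: -0.0
```

```bash
python3 posts.py push3; python3 - <<'E'
from h import *; from station import env
W=world(dict(np.load("pics/top0.npz")));b=W[260:370,430:555].reshape(-1,3); b=b[b[:,2]>40]
print("box z",np.nanpercentile(b[:,2],[5,50,95]),"min/max",np.nanmin(b,0),np.nanmax(b,0))
p,psi=pose(env.observe()); print(p)
plan(p,psi,[474.5,-353,160],np.radians(-82.1),15)
E
```

```text
[213. 120.] 43 med [694.5 105.4 134.6] rect [696.2 106. ] [16.1 16.4] 89.0
[285. 132.] 44 med [659.7 -88.3 134.7] rect [660.8 -88.3] [15.4 16.1] 0.4
[272. 204.] 41 med [465.4 -53.1 134.7] rect [466.7 -53.3] [16.1 16.6] 37.7
[444.05665237  14.60051262 236.04129054] 5.217867913736635
box z [ 89.11558899 238.63346201 241.63686068] min/max [  70.11860501 -702.53764062   40.02082888] [ 318.84315934 -485.6604204   244.82153314]
[444.05665237  14.60051262 236.04129054]
{'dx': np.float64(-0.0), 'dy': np.float64(0.025), 'dz': np.float64(0.005), 'turn': np.float64(0.102)}
{'dx': np.float64(0.002), 'dy': np.float64(0.024), 'dz': np.float64(0.005), 'turn': np.float64(0.102)}
{'dx': np.float64(0.005), 'dy': np.float64(0.024), 'dz': np.float64(0.005), 'turn': np.float64(0.102)}
{'dx': np.float64(0.007), 'dy': np.float64(0.024), 'dz': np.float64(0.005), 'turn': np.float64(0.101)}
{'dx': np.float64(0.01), 'dy': np.float64(0.023), 'dz': np.float64(0.005), 'turn': np.float64(0.102)}
{'dx': np.float64(0.012), 'dy': np.float64(0.022), 'dz': np.float64(0.005), 'turn': np.float64(0.101)}
{'dx': np.float64
[... 208 characters left out ...]
018), 'dy': np.float64(0.017), 'dz': np.float64(0.005), 'turn': np.float64(0.102)}
{'dx': np.float64(0.019), 'dy': np.float64(0.015), 'dz': np.float64(0.005), 'turn': np.float64(0.101)}
{'dx': np.float64(0.021), 'dy': np.float64(0.013), 'dz': np.float64(0.005), 'turn': np.float64(0.102)}
{'dx': np.float64(0.022), 'dy': np.float64(0.011), 'dz': np.float64(0.005), 'turn': np.float64(0.101)}
{'dx': np.float64(0.023), 'dy': np.float64(0.009), 'dz': np.float64(0.005), 'turn': np.float64(0.102)}
{'dx': np.float64(0.023), 'dy': np.float64(0.006), 'dz': np.float64(0.006), 'turn': np.float64(0.101)}
{'dx': np.float64(0.024), 'dy': np.float64(0.004), 'dz': np.float64(0.005), 'turn': np.float64(0.102)}
```

Emit:
step_arm:
  series:
    - {"jaw":-1,"dx":0,"dy":0.025,"dz":0.005,"turn":0.102}
    - {"jaw":-1,"dx":0.002,"dy":0.024,"dz":0.005,"turn":0.102}
    - {"jaw":-1,"dx":0.005,"dy":0.024,"dz":0.005,"turn":0.102}
    - {"jaw":-1,"dx":0.007,"dy":0.024,"dz":0.005,"turn":0.101}
    - {"jaw":-1,"dx":0.01,"dy":0.023,"dz":0.005,"turn":0.102}

```text
t: 5.95
tcp_pos: [451.5, -109.3, 202.9]
tcp_rot: [-0.0, 0.978, -0.21, 0.0]
contact_force: [-0.5, 0.2, 1.0]
finger_gap: 0.1
```

Emit:
step_arm:
  series:
    - {"jaw":1,"dx":0.012,"dy":0.022,"dz":0.005,"turn":0.101}
    - {"jaw":1,"dx":0.014,"dy":0.02,"dz":0.005,"turn":0.102}
    - {"jaw":1,"dx":0.016,"dy":0.019,"dz":0.005,"turn":0.101}
    - {"jaw":1,"dx":0.018,"dy":0.017,"dz":0.005,"turn":0.102}
    - {"jaw":1,"dx":0.019,"dy":0.015,"dz":0.005,"turn":0.101}

```text
t: 6.45
tcp_pos: [462.0, -232.2, 177.8]
tcp_rot: [-0.0, 0.894, -0.448, -0.0]
contact_force: [0.1, 0.3, 0.2]
finger_gap: 72.4
```

Emit:
step_arm:
  series:
    - {"jaw":1,"dx":0.021,"dy":0.013,"dz":0.005,"turn":0.102}
    - {"jaw":1,"dx":0.022,"dy":0.011,"dz":0.005,"turn":0.101}
    - {"jaw":1,"dx":0.023,"dy":0.009,"dz":0.005,"turn":0.102}
    - {"jaw":1,"dx":0.023,"dy":0.006,"dz":0.006,"turn":0.101}
    - {"jaw":1,"dx":0.024,"dy":0.004,"dz":0.005,"turn":0.102}

```text
t: 6.95
tcp_pos: [471.7, -353.7, 151.5]
tcp_rot: [-0.0, 0.753, -0.658, -0.0]
contact_force: [0.6, -0.4, 0.2]
finger_gap: 85.4
```

```bash
python3 posts.py rack1; python3 - <<'E'
from h import *; from station import imaging
s=dict(np.load("pics/last.npz")); W=world(s); z=W[...,2]; v,u=np.mgrid[:420,:560]
print("posts' cheeks"); blobs((np.hypot(u-245,v-167)<66)&(z>72)&(z<97),W,30)
s=imaging.snapshot("side"); np.savez("pics/side1.npz",**s); W=world(s); z=W[...,2]
print("bars side"); blobs((abs(W[...,0]-474)<100)&(abs(W[...,1]+353)<60)&(z>55)&(z<64),W)
c=s["frame"][230:350,280:440]; t=cv2.imread("pics/rack1.png")
cv2.imwrite("pics/v3.png",np.hstack([cv2.resize(c[:,:,::-1],(480,360)),cv2.resize(t[100:260,180:420],(480,320))[:320].__class__(0) if 0 else cv2.resize(t[100:280,180:420],(480,360))]) [:, :800])
E
```

```text
[215. 119.] 43 med [698.1 100.  135.5] rect [700.4 100.2] [16.6 16.1] 9.3
[286. 134.] 42 med [653.7 -90.9 134.9] rect [655.7 -92.2] [17.9 13.5] 0.9
[197. 189.] 44 med [506.4 144.  135.4] rect [507.1 144.4] [15.2 16.1] 3.5
[270. 205.] 38 med [462.5 -47.8 134.6] rect [462.8 -47.7] [15.8 15.9] 88.6
[ 471.48599419 -357.20922031  150.6599761 ] -82.75582020050959
posts' cheeks
[250. 139.] 178 med [657.5   8.2  84.4] rect [652.5  10.3] [128.2  24. ] 76.9
[221. 145.] 73 med [640.7  91.6  83.2] rect [635.7  88.3] [23.6 46.5] 73.9
[272. 156.] 42 med [608.3 -52.   82.1] rect [610.3 -51.4] [19.6 15.8] 75.1
[213. 173.] 100 med [555.5 110.7  85.9] rect [561.5 116.2] [45.  86.3] 44.4
[244. 166.] 354 med [580.4  25.9  79.9] rect [581.5  26.8] [57.9 56.7] 1.4
[296. 161.] 49 med [ 593.  -118.2   81.1] rect [ 590.9 -117.1] [22.4 19.8] 71.7
[220. 199.] 179 med [488.7  92.9  78.6] rect [489.6  92.5] [15.2 88.9] 77.9
[265. 186.] 42 med [522.  -32.6  81.7] rect [523.7 -31.5] [19.3 14.4] 76.4
[289. 191.] 47 med [507.4 -98.3  80.1] rect [508.3 -98.4] [22.3 14. ] 81.5
[253. 196.] 74 med [495.8   1.2  78.5] rect [494.4   1.8] [14.  40.2] 77.7
bars side
[359. 284.] 730 med [ 469.8 -356.7   59.6] rect [ 473.6 -355.7] [135.2  48.7] 8.2
```

View pics/v3.png

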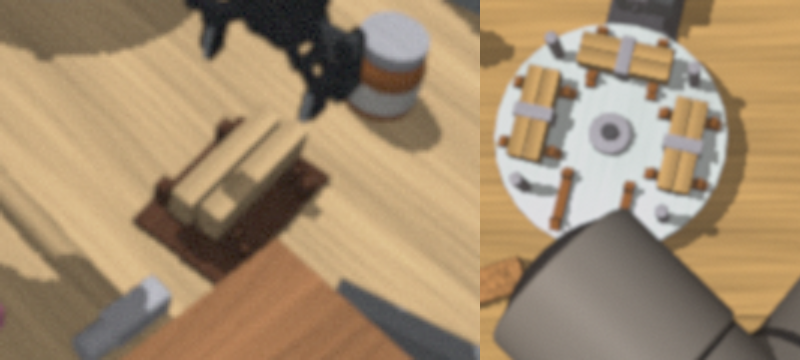

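The table has settled exactly on the next click: the posts coincide with the start pattern and the empty nest faces the loading side (cross pieces at (490,92) and (494,2)). Both bars stand in the rack, centre about (474.2, -354.3), yaw 8°. The open gripper is above them and I go down.

Emit:
step_arm:
  series:
    - {"jaw":1,"dx":-0.0025,"dy":-0.003,"dz":0.03,"turn":-0.014}
    - {"jaw":1,"dx":0,"dy":0,"dz":0.03,"turn":0}
    - {"jaw":1,"dx":0,"dy":0,"dz":0.02,"turn":0}
    - {"jaw":1,"dx":0,"dy":0,"dz":0,"turn":0}

```text
t: 7.45
tcp_pos: [473.0, -347.8, 69.4]
tcp_rot: [-0.0, 0.759, -0.651, -0.003]
contact_force: [-0.5, 0.5, 0.3]
finger_gap: 85.5
```

```bash
python3 - <<'E'
from h import *; from station import env
o=env.observe(); print(pose(o),o["contact_force"])
E
```

```text
(array([ 472.98737995, -347.80191588,   69.37127537]), np.float64(-1.4173876692903193)) [-0.4528529   0.46491693  0.30868658]
```

Emit:
step_arm:
  series:
    - {"jaw":1,"dx":0,"dy":0,"dz":0,"turn":0}
    - {"jaw":1,"dx":0,"dy":0,"dz":0,"turn":0}

```text
t: 7.65
tcp_pos: [475.2, -350.4, 73.8]
tcp_rot: [0.0, 0.759, -0.651, 0.001]
contact_force: [0.5, -0.1, 0.2]
finger_gap: 85.5
```

Emit:
step_arm:
  series:
    - {"jaw":1,"dx":0.0037,"dy":0.0015,"dz":0,"turn":0.012}
    - {"jaw":1,"dx":0,"dy":0,"dz":0.016,"turn":0}
    - {"jaw":1,"dx":0,"dy":0,"dz":0.016,"turn":0}
    - {"jaw":1,"dx":0,"dy":0,"dz":0.015,"turn":0}
    - {"jaw":1,"dx":0,"dy":0,"dz":0,"turn":0}

```text
t: 8.15
tcp_pos: [472.8, -353.5, 24.3]
tcp_rot: [-0.0, 0.755, -0.656, -0.001]
contact_force: [-0.9, 0.6, -0.1]
finger_gap: 86.0
```

Emit:
step_arm:
  series:
    - {"jaw":1,"dx":0,"dy":0,"dz":0,"turn":0}
    - {"jaw":1,"dx":0,"dy":0,"dz":0,"turn":0}

```text
t: 8.35
tcp_pos: [474.1, -354.5, 26.5]
tcp_rot: [0.0, 0.755, -0.656, 0.001]
contact_force: [-1.1, -0.4, 0.9]
finger_gap: 85.3
```

Emit:
step_arm:
  series:
    - {"jaw":0.1,"dx":0,"dy":0,"dz":0,"turn":0}
    - {"jaw":-0.1,"dx":0,"dy":0,"dz":0,"turn":0}
    - {"jaw":-1,"dx":0,"dy":0,"dz":0,"turn":0}
    - {"jaw":-1,"dx":0,"dy":0,"dz":0,"turn":0}
    - {"jaw":-1,"dx":0,"dy":0,"dz":0,"turn":0}
  newtons: 60

```text
t: 8.85
tcp_pos: [473.9, -354.2, 25.9]
tcp_rot: [0.0, 0.755, -0.656, 0.001]
contact_force: [-0.3, -0.7, 6.0]
finger_gap: 43.1
```

Emit:
step_arm:
  series:
    - {"jaw":-1,"dx":0,"dy":0,"dz":0,"turn":0}
    - {"jaw":-1,"dx":0,"dy":0,"dz":0,"turn":0}

```text
t: 9.05
tcp_pos: [473.9, -354.2, 25.9]
tcp_rot: [0.0, 0.755, -0.656, 0.001]
contact_force: [-0.4, -0.6, 5.3]
finger_gap: 43.5
```

Emit:
step_arm:
  series:
    - {"jaw":-1,"dx":0,"dy":0,"dz":-0.01,"turn":0}
    - {"jaw":-1,"dx":0,"dy":0,"dz":-0.03,"turn":0}
    - {"jaw":-1,"dx":0,"dy":0,"dz":-0.04,"turn":0}
    - {"jaw":-1,"dx":0,"dy":0,"dz":-0.04,"turn":0}
    - {"jaw":-1,"dx":0,"dy":0,"dz":-0.03,"turn":0}

```text
t: 9.55
tcp_pos: [473.7, -353.9, 178.0]
tcp_rot: [-0.0, 0.755, -0.656, 0.001]
contact_force: [-0.2, -1.0, -0.7]
finger_gap: 43.3
```

Emit:
step_arm:
  series:
    - {"jaw":-1,"dx":0,"dy":0,"dz":0,"turn":0}
    - {"jaw":-1,"dx":0,"dy":0,"dz":0,"turn":0}
    - {"jaw":-1,"dx":0,"dy":0,"dz":0,"turn":0}

```text
t: 9.85
tcp_pos: [472.7, -353.1, 173.6]
tcp_rot: [-0.0, 0.755, -0.656, -0.002]
contact_force: [-0.5, 0.6, -1.5]
finger_gap: 42.9
```

```bash
python3 - <<'E'
from h import *; from station import env, imaging
o=env.observe(); p,psi=pose(o); print(p,np.degrees(psi),o["contact_force"])
s=imaging.snapshot("side"); W=world(s)
uv=s["camera_from_world"]@[*p,1]; print(uv[:2]/uv[2]*s["fx"]+[s["cx"],s["cy"]])
cv2.imwrite("pics/lift.png",cv2.resize(s["frame"][130:330,260:480,::-1],None,fx=3,fy=3,interpolation=2))
plan([474,-354,p[2]],psi,[479,49.5,176],np.radians(-12.7),15)
E
```

```text
[ 472.72938386 -353.10233662  173.61459649] -81.99252593535978 [-0.46271286  0.56668978 -1.4867569 ]
[365.43870144 254.14365796]
{'dx': np.float64(-0.027), 'dy': np.float64(-0.004), 'dz': np.float64(-0.0), 'turn': np.float64(-0.081)}
{'dx': np.float64(-0.026), 'dy': np.float64(-0.006), 'dz': np.float64(-0.0), 'turn': np.float64(-0.081)}
{'dx': np.float64(-0.026), 'dy': np.float64(-0.008), 'dz': np.float64(-0.0), 'turn': np.float64(-0.081)}
{'dx': np.float64(-0.025), 'dy': np.float64(-0.01), 'dz': np.float64(-0.0), 'turn': np.float64(-0.081)}
{'dx': np.float64(-0.024), 'dy': np.float64(-0.012), 'dz': np.float64(-0.0), 'turn': np.float64(-0.08)}
{'dx': np.float64(-0.023), 'dy': np.float64(-0.014), 'dz': np.float64(-0.0), 'turn': np.float64(-0.081)}
{'dx': np.float64(-0.021), 'dy': np.float64(-0.016), 'dz': np.float64(-0.0), 'turn': np.float64(-0.08)}
{'dx': np.float64(-0.02), 'dy': np.float64(-0.018), 'dz': np.float64(-0.0), 'turn': np.float64(-0.081)}
{'dx': np.float64(-0.019), 'dy': np.float64(-0.019), 'dz': np.float64(-0.0), 'turn': np.float64(-0.08)}
{'dx': np.float64(-0.017), 'dy': np.float64(-0.021), 'dz': np.float64(-0.0), 'turn': np.float64(-0.081)}
{'dx': np.float64(-0.015), 'dy': np.float64(-0.022), 'dz': np.float64(-0.0), 'turn': np.float64(-0.08)}
{'dx': np.float64(-0.014), 'dy': np.float64(-0.023), 'dz': np.float64(-0.001), 'turn': np.float64(-0.081)}
{'dx': np.float64(-0.011), 'dy': np.float64(-0.024), 'dz': np.float64(-0.0), 'turn': np.float64(-0.08)}
{'dx': np.float64(-0.01), 'dy': np.float64(-0.026), 'dz': np.float64(-0.001), 'turn': np.float64(-0.081)}
{'dx': np.float64(-0.007), 'dy': np.float64(-0.026), 'dz': np.float64(-0.0), 'turn': np.float64(-0.08)}
```

View pics/lift.png

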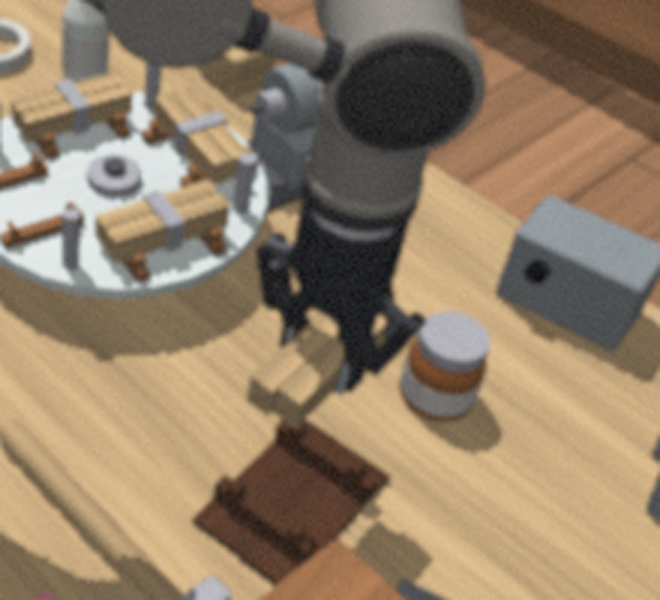

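Both bars hang together and level in the jaws (crop ~(295,370)), and the rack is empty. Now I carry them over to the nest.

Emit:
step_arm:
  series:
    - {"jaw":-1,"dx":-0.027,"dy":-0.004,"dz":0,"turn":-0.081}
    - {"jaw":-1,"dx":-0.026,"dy":-0.006,"dz":0,"turn":-0.081}
    - {"jaw":-1,"dx":-0.026,"dy":-0.008,"dz":0,"turn":-0.081}
    - {"jaw":-1,"dx":-0.025,"dy":-0.01,"dz":0,"turn":-0.081}
    - {"jaw":-1,"dx":-0.024,"dy":-0.012,"dz":0,"turn":-0.08}

```text
t: 10.4
tcp_pos: [472.9, -217.5, 173.8]
tcp_rot: [-0.0, 0.872, -0.49, -0.002]
contact_force: [-0.5, 0.2, -1.1]
finger_gap: 43.3
```

Emit:
step_arm:
  series:
    - {"jaw":-1,"dx":-0.023,"dy":-0.014,"dz":0,"turn":-0.081}
    - {"jaw":-1,"dx":-0.021,"dy":-0.016,"dz":0,"turn":-0.08}
    - {"jaw":-1,"dx":-0.02,"dy":-0.018,"dz":0,"turn":-0.081}
    - {"jaw":-1,"dx":-0.019,"dy":-0.019,"dz":0,"turn":-0.08}
    - {"jaw":-1,"dx":-0.017,"dy":-0.021,"dz":0,"turn":-0.081}

```text
t: 10.9
tcp_pos: [475.0, -83.5, 174.0]
tcp_rot: [-0.0, 0.952, -0.305, -0.001]
contact_force: [0.5, -0.9, -0.8]
finger_gap: 43.2
```

Emit:
step_arm:
  series:
    - {"jaw":-1,"dx":-0.015,"dy":-0.022,"dz":0,"turn":-0.08}
    - {"jaw":-1,"dx":-0.014,"dy":-0.023,"dz":0,"turn":-0.081}
    - {"jaw":-1,"dx":-0.011,"dy":-0.024,"dz":0,"turn":-0.08}
    - {"jaw":-1,"dx":-0.01,"dy":-0.026,"dz":0,"turn":-0.081}
    - {"jaw":-1,"dx":-0.007,"dy":-0.026,"dz":0,"turn":-0.08}

```text
t: 11.4
tcp_pos: [478.0, 51.0, 174.0]
tcp_rot: [0.0, 0.994, -0.109, -0.001]
contact_force: [0.2, 0.4, -1.1]
finger_gap: 43.6
```

Emit:
step_arm:
  series:
    - {"jaw":-1,"dx":0,"dy":0,"dz":0,"turn":0}
    - {"jaw":-1,"dx":0,"dy":0,"dz":0,"turn":0}
    - {"jaw":-1,"dx":0,"dy":0,"dz":0,"turn":0}
    - {"jaw":-1,"dx":0,"dy":0,"dz":0,"turn":0}
    - {"jaw":-1,"dx":0,"dy":0,"dz":0,"turn":0}

```text
t: 11.9
tcp_pos: [478.9, 49.1, 175.2]
tcp_rot: [0.0, 0.994, -0.112, -0.0]
contact_force: [0.5, 0.7, -0.7]
finger_gap: 43.2
```

```bash
python3 posts.py nest1; python3 - <<'E'
from h import *; from station import env, imaging
s=dict(np.load("pics/last.npz")); W=world(s); z=W[...,2]; v,u=np.mgrid[:420,:560]
J=np.hypot(u-245,v-167)<70
print("cheeks top"); blobs(J&(z>72)&(z<97)&(W[...,0]<520),W,15)
print("bars top"); blobs(J&(z>165)&(z<213)&(W[...,0]<560),W,15)
s=imaging.snapshot("side"); W=world(s); z=W[...,2]
N=(abs(W[...,0]-479)<90)&(abs(W[...,1]-50)<90)
print("cheeks side"); blobs(N&(z>72)&(z<95),W,10)
f=s["frame"].astype(int); wood=(f[...,0]-f[...,2]>40)
print("bars side"); blobs(N&(z>172)&(z<215)&wood,W,10)
t=cv2.imread("pics/nest1.png")
cv2.imwrite("pics/v5.png",np.hstack([cv2.resize(s["frame"][110:260,200:360,::-1],None,fx=2.5,fy=2.5,interpolation=2),cv2.resize(t[100:250,170:330],None,fx=2.5,fy=2.5,interpolation=2)]))
E
```

```text
[215. 119.] 44 med [697.7 100.3 135.2] rect [700.3 100.8] [16.8 15.7] 26.7
[286. 134.] 42 med [653.5 -92.2 135.7] rect [656.1 -92.3] [13.5 17.8] 89.6
[197. 192.] 3 med [499.8 145.9 127.2] rect [499.9 146.3] [7.6 0.2] 77.3
[270. 205.] 38 med [462.6 -47.8 135.2] rect [462.9 -47.9] [15.7 15.6] 0.0
[478.90202244  49.18280491 175.22848409] -12.797406013365002
cheeks top
[289. 191.] 47 med [507.2 -98.3  79. ] rect [508.1 -98.4] [22.4 13.8] 81.9
[248. 215.] 66 med [441.6  13.6  78.6] rect [442.3  13.5] [16.9 31.7] 84.6
bars top
[246. 199.] 335 med [465.    7.5 208.5] rect [469.3   7.9] [44.9 44.2] 76.6
[205. 198.] 20 med [470.9 110.  206. ] rect [470.8 107.6] [20.2  5.6] 61.7
cheeks side
[258. 178.] 23 med [503.3 136.1  84. ] rect [503.8 135.5] [ 6.3 14.4] 83.0
[261. 189.] 120 med [481.8  90.5  77.4] rect [488.2  89.9] [20.8 89.9] 76.8
[293. 190.] 66 med [561.6  18.7  78.8] rect [559.2  22.1] [19.1 53.4] 0.8
[269. 207.] 103 med [450.4   6.5  77.4] rect [457.4   6.9] [18.3 66.6] 79.3
bars side
[269. 162.] 154 med [485.4  48.  208.8] rect [486.   38.4] [98.4 48.6] 83.1
```

View pics/v5.png

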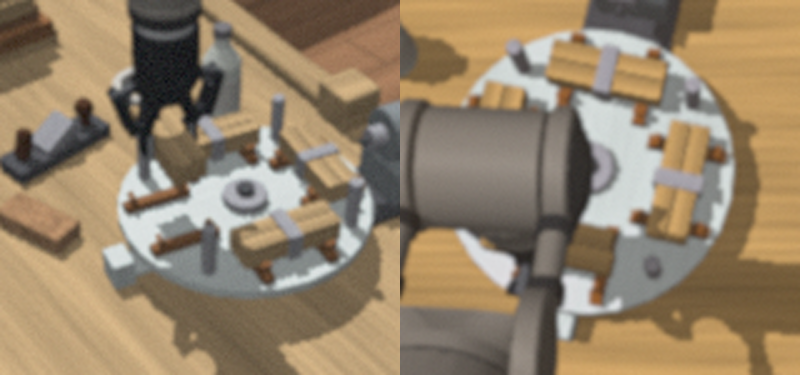

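The bars hang about 100 mm above the nest. In both views they are centred on it radially to about 1 mm, with matching yaw. I descend.

Emit:
step_arm:
  series:
    - {"jaw":-1,"dx":0,"dy":0,"dz":0.025,"turn":0}
    - {"jaw":-1,"dx":0,"dy":0,"dz":0.025,"turn":0}
    - {"jaw":-1,"dx":0,"dy":0,"dz":0.018,"turn":0}
    - {"jaw":-1,"dx":0,"dy":0,"dz":0.008,"turn":0}
    - {"jaw":-1,"dx":0,"dy":0,"dz":0,"turn":0}

```text
t: 12.5
tcp_pos: [478.4, 49.7, 98.6]
tcp_rot: [0.0, 0.994, -0.111, -0.001]
contact_force: [-0.0, -0.3, -1.0]
finger_gap: 43.2
```

Emit:
step_arm:
  series:
    - {"jaw":-1,"dx":0,"dy":0,"dz":0,"turn":0}
    - {"jaw":-1,"dx":0,"dy":0,"dz":0,"turn":0}
    - {"jaw":-1,"dx":0,"dy":0,"dz":0.005,"turn":0}
    - {"jaw":-1,"dx":0,"dy":0,"dz":0.005,"turn":0}
    - {"jaw":-1,"dx":0,"dy":0,"dz":0,"turn":0}

```text
t: 13.0
tcp_pos: [478.4, 49.9, 88.7]
tcp_rot: [-0.0, 0.994, -0.111, -0.001]
contact_force: [-0.1, 0.2, -0.9]
finger_gap: 43.1
```

Emit:
step_arm:
  series:
    - {"jaw":-1,"dx":0,"dy":0,"dz":0,"turn":0}
    - {"jaw":-1,"dx":0,"dy":0,"dz":0,"turn":0}

```text
t: 13.2
tcp_pos: [478.9, 49.8, 89.3]
tcp_rot: [-0.0, 0.994, -0.111, 0.0]
contact_force: [0.4, -0.0, -1.0]
finger_gap: 43.2
```

Cheek tops are reached at TCP z ≈ 87. I go in slowly from here, watching the force.

Emit:
step_arm:
  series:
    - {"jaw":-1,"dx":0,"dy":0,"dz":0.003,"turn":0}
    - {"jaw":-1,"dx":0,"dy":0,"dz":0.003,"turn":0}
    - {"jaw":-1,"dx":0,"dy":0,"dz":0,"turn":0}

```text
t: 13.5
tcp_pos: [478.5, 49.9, 82.8]
tcp_rot: [-0.0, 0.994, -0.111, -0.0]
contact_force: [-0.1, 0.1, -2.5]
finger_gap: 43.4
```

Emit:
step_arm:
  series:
    - {"jaw":-1,"dx":0,"dy":0,"dz":0.003,"turn":0}
    - {"jaw":-1,"dx":0,"dy":0,"dz":0.003,"turn":0}
    - {"jaw":-1,"dx":0,"dy":0,"dz":0,"turn":0}

```text
t: 13.8
tcp_pos: [478.6, 49.9, 76.8]
tcp_rot: [-0.0, 0.994, -0.111, -0.0]
contact_force: [-0.3, -0.1, -2.3]
finger_gap: 43.4
```

Emit:
step_arm:
  series:
    - {"jaw":-1,"dx":0,"dy":0,"dz":0.001,"turn":0}
    - {"jaw":-1,"dx":0,"dy":0,"dz":0,"turn":0}
    - {"jaw":-1,"dx":0,"dy":0,"dz":0,"turn":0}

```text
t: 14.1
tcp_pos: [478.9, 49.8, 76.3]
tcp_rot: [-0.0, 0.994, -0.111, 0.0]
contact_force: [0.2, 0.1, -1.2]
finger_gap: 43.2
```

Emit:
step_arm:
  series:
    - {"jaw":-1,"dx":0,"dy":0,"dz":0.001,"turn":0}
    - {"jaw":-1,"dx":0,"dy":0,"dz":0,"turn":0}
    - {"jaw":-1,"dx":0,"dy":0,"dz":0,"turn":0}

```text
t: 14.4
tcp_pos: [478.9, 49.8, 75.3]
tcp_rot: [-0.0, 0.994, -0.111, 0.0]
contact_force: [0.5, 0.2, -0.5]
finger_gap: 43.3
```

Emit:
step_arm:
  series:
    - {"jaw":-1,"dx":0,"dy":0,"dz":0.001,"turn":0}
    - {"jaw":-1,"dx":0,"dy":0,"dz":0,"turn":0}
    - {"jaw":-1,"dx":0,"dy":0,"dz":0,"turn":0}

```text
t: 14.7
tcp_pos: [478.9, 49.9, 74.3]
tcp_rot: [-0.0, 0.994, -0.111, -0.0]
contact_force: [0.5, -0.2, -1.8]
finger_gap: 43.4
```

Emit:
step_arm:
  series:
    - {"jaw":-1,"dx":0,"dy":0,"dz":0.0005,"turn":0}
    - {"jaw":-1,"dx":0,"dy":0,"dz":0,"turn":0}
    - {"jaw":-1,"dx":0,"dy":0,"dz":0,"turn":0}

```text
t: 15.0
tcp_pos: [479.0, 49.9, 73.9]
tcp_rot: [-0.0, 0.994, -0.111, 0.0]
contact_force: [-0.5, 0.1, 1.2]
finger_gap: 43.4
```

Emit:
step_arm:
  series:
    - {"jaw":-1,"dx":0,"dy":0,"dz":0.0005,"turn":0}
    - {"jaw":-1,"dx":0,"dy":0,"dz":0,"turn":0}
    - {"jaw":-1,"dx":0,"dy":0,"dz":0,"turn":0}

```text
t: 15.3
tcp_pos: [479.0, 49.9, 73.9]
tcp_rot: [-0.0, 0.994, -0.111, 0.0]
contact_force: [-2.0, 0.5, 7.0]
finger_gap: 43.2
```

Seated: z stops at 73.9 with 7 N upward (expected 74). I release gently.

Emit:
step_arm:
  series:
    - {"jaw":0.05,"dx":0,"dy":0,"dz":0,"turn":0}
    - {"jaw":0.1,"dx":0,"dy":0,"dz":0,"turn":0}
    - {"jaw":0.2,"dx":0,"dy":0,"dz":0,"turn":0}
    - {"jaw":0.35,"dx":0,"dy":0,"dz":0,"turn":0}
    - {"jaw":0.5,"dx":0,"dy":0,"dz":0,"turn":0}

```text
t: 15.8
tcp_pos: [478.9, 49.8, 73.2]
tcp_rot: [-0.0, 0.994, -0.111, -0.0]
contact_force: [-0.7, 0.5, 0.2]
finger_gap: 64.0
```

Emit:
step_arm:
  series:
    - {"jaw":0.5,"dx":0,"dy":0,"dz":0,"turn":0}
    - {"jaw":0.5,"dx":0,"dy":0,"dz":0,"turn":0}
    - {"jaw":0.5,"dx":0,"dy":0,"dz":-0.005,"turn":0}
    - {"jaw":0.5,"dx":0,"dy":0,"dz":-0.01,"turn":0}

```text
t: 16.2
tcp_pos: [478.4, 49.9, 88.3]
tcp_rot: [-0.0, 0.994, -0.111, -0.001]
contact_force: [-0.1, -0.5, 0.3]
finger_gap: 64.3
```

Emit:
step_arm:
  series:
    - {"jaw":0.5,"dx":0,"dy":0,"dz":-0.03,"turn":0}
    - {"jaw":0.5,"dx":0,"dy":0,"dz":-0.04,"turn":0}
    - {"jaw":0.5,"dx":0,"dy":0,"dz":-0.05,"turn":0}
    - {"jaw":0.5,"dx":0,"dy":0,"dz":-0.05,"turn":0}
    - {"jaw":0.5,"dx":0,"dy":0,"dz":-0.03,"turn":0}

```text
t: 16.7
tcp_pos: [479.5, 49.8, 293.4]
tcp_rot: [-0.0, 0.994, -0.111, 0.003]
contact_force: [0.6, -0.2, 0.1]
finger_gap: 64.2
```

Emit:
step_arm:
  series:
    - {"jaw":0.5,"dx":0,"dy":0.04,"dz":0,"turn":0}
    - {"jaw":0.5,"dx":0,"dy":0.05,"dz":0,"turn":0}
    - {"jaw":0.5,"dx":0,"dy":0.05,"dz":0,"turn":0}
    - {"jaw":0.5,"dx":0,"dy":0.05,"dz":0,"turn":0}
    - {"jaw":0.5,"dx":0,"dy":0.04,"dz":0,"turn":0}

```text
t: 17.2
tcp_pos: [427.2, -176.7, 289.4]
tcp_rot: [0.0, 0.994, -0.111, 0.001]
contact_force: [1.0, 0.5, 0.4]
finger_gap: 64.1
```

Emit:
step_arm:
  series:
    - {"jaw":0.5,"dx":0,"dy":0.04,"dz":0,"turn":0}
    - {"jaw":0.5,"dx":0,"dy":0.02,"dz":0,"turn":0}
    - {"jaw":0.5,"dx":0,"dy":0,"dz":0,"turn":0}
    - {"jaw":0.5,"dx":0,"dy":0,"dz":0,"turn":0}
    - {"jaw":0.5,"dx":0,"dy":0,"dz":0,"turn":0}

```text
t: 17.7
tcp_pos: [415.2, -232.0, 288.7]
tcp_rot: [-0.0, 0.994, -0.11, 0.0]
contact_force: [0.2, 1.6, 0.2]
finger_gap: 63.7
```

```bash
python3 posts.py end; python3 - <<'E'
from h import *; from station import env, imaging
s=dict(np.load("pics/last.npz")); W=world(s); z=W[...,2]
def N(W): return (abs(W[...,0]-479)<50)&(abs(W[...,1]-50)<72)
print("bars top"); blobs(N(W)&(z>101)&(z<125),W,15)
s=imaging.snapshot("side"); W=world(s); z=W[...,2]
print("bars side"); blobs(N(W)&(z>101)&(z<125),W,10)
t=cv2.imread("pics/end.png")
cv2.imwrite("pics/v6.png",np.hstack([cv2.resize(s["frame"][130:260,210:370,::-1],None,fx=2.5,fy=2.5,interpolation=2),cv2.resize(t[110:240,165:325],None,fx=2.5,fy=2.5,interpolation=2)]))
E
```

```text
[215. 119.] 43 med [698.2 100.  135.5] rect [700.1 100.3] [16.9 16.1] 76.5
[286. 134.] 41 med [654.2 -91.  134.3] rect [656.4 -92.3] [13.5 17.3] 89.6
[197. 189.] 43 med [506.5 143.7 134.9] rect [507.2 144.5] [16.2 16. ] 84.4
[270. 205.] 38 med [462.5 -47.8 134.9] rect [463.3 -47. ] [16.8 14.9] 45.1
[ 415.29587337 -231.90016728  288.63201891] -12.630750967794077
bars top
[233. 201.] 786 med [478.5  52.5 107.5] rect [479.8  52.6] [134.7  44.2] 77.3
bars side
[267. 190.] 422 med [475.5  45.9 107.3] rect [477.4  49.5] [135.6  45. ] 77.2
```

View pics/v6.png

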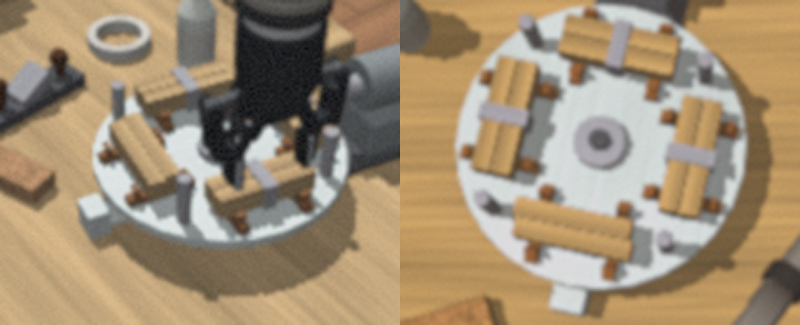

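The bars lie side by side in the loading-side nest, on edge. Their tops are at 107.5 mm (108 is fully down), their centre is (479, 51), and their yaw is 77.3°. The table is on its click and the robot touches nothing, so I hand it in.

```bash
python3 -c "
from station import env
print(env.sign_off())"
```

```text
the job is handed in; nothing more can be done
None
```

The index table is one click further counter-clockwise, and both maple bars lie fully down, side by side and on edge, in the empty nest on the loading side. I handed the job in at about 18 s of the 64 s allowed.

- **Table:** I pushed the post with the shut fingers until the next click took over. The table sprang ahead, swung about 14° past the click and settled back. After settling and again at the end, the posts matched the starting pattern to about 1 mm. The top view shows the empty nest stopped over the loading block.
- **Bars:** I took both in one grasp (43 mm opening, 60 N) and lowered them until they seated, with about 7 N upward. I then opened the jaws slowly, so nothing dropped.
- **Last checks:** Both cameras put the bar tops at about 107.5 mm, against 108 mm expected when fully down. The pair measures about 44 mm wide and is aligned at 77.3°, and its centre is within about 3 mm of the nest centre. The gripper was well clear with no contact force.
- **Disagreements:** The two cameras differ by about 3 mm along the bars' length, close to the 2 mm calibration limit. Readings taken while the arm was still swaying after a fast move were several mm off, so I corrected the grasp position after letting it settle.
- **Bystanders:** I did not measure their positions again at the end. No move came close to them.

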